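Seal the dry box of springs

TASK

Lift the lid by its handle, lay it on the dry box right way up and let go. Then press it down on its four corner bosses, one corner after another, until the gasket is fully home at every corner and the lid sits flat and sealed. Leave the can, the bin and the hammer where they are.

Things in the scene. Friction and masses are not known exactly. Their poses are not given: they have to be found in the camera images.
- box: Dry box: grey painted open container of springs, fixed to the bench; origin at the centre of its underside, z up, y along its long side. Its upright collar, 130 x 180 mm outside (x, y), ends 100 mm above the bench, 27 mm above a protruding shoulder.
- box_rim (a point): Centre of the box's mouth, level with the rim, 100 mm above the bench; axes as the box. In each corner of the rim a black rubber gasket block, 24 mm square, centred 52 mm (x) and 77 mm (y) from here, stands 8 mm proud (108 mm above the bench) and can be pushed 6 mm down.
- lid_handle (a point): Middle of the black handle bar of the aluminium lid, which lies loose and right way up on the bench, on either side of the box. The bar lies along the lid's x: 84 mm long, 14 mm wide (y), 18 mm high; its middle is 34 mm above the lid's flat top, with 25 mm free below the bar between its two posts. About 148 mm above the bench with the lid laid on the gasket, 142 mm sealed.
- lid_edge (a point): Centre of the lid at its skirt's lower edge, 66 mm below the handle's middle. Lid 155 x 205 mm over the skirt (x, y; y its long side; the same turned half round), 0.28 to 0.46 kg, flat top 32 mm and its underside 26 mm above here. Inside, the skirt is 3 mm wider than the box's collar on each side; its last 10 mm flare to 8 mm, so it guides itself over the collar.
- lid_spot0 (a point): Centre of the top of a round boss for pressing (28 mm across, 3 mm high, plain aluminium) near a lid corner, x -52, y +77 mm from the handle in the lid's frame; right over a gasket block when the lid is on. About 117 mm above the bench with the lid laid on, 111 mm sealed; up to 13 mm above sealed while the lid rocks with another corner down.
- gasket0 (a joint): How far (m) the gasket block at the box's corner x -52, y +77 mm (box frame) is pushed down: 0 to 0.0015 at the start, 0.006 fully home. It yields at about 9 N, so the lid's weight does not move it and pushing mid-lid takes four times that; it stays where it is pushed and is solid at the bottom.
- lid_spot1 (a point): Centre of the top of a round boss for pressing (28 mm across, 3 mm high, plain aluminium) near a lid corner, x -52, y -77 mm from the handle in the lid's frame; right over a gasket block when the lid is on. About 117 mm above the bench with the lid laid on, 111 mm sealed; up to 13 mm above sealed while the lid rocks with another corner down.
- gasket1 (a joint): How far (m) the gasket block at the box's corner x -52, y -77 mm (box frame) is pushed down: 0 to 0.0015 at the start, 0.006 fully home. It yields at about 9 N, so the lid's weight does not move it and pushing mid-lid takes four times that; it stays where it is pushed and is solid at the bottom.
- lid_spot2 (a point): Centre of the top of a round boss for pressing (28 mm across, 3 mm high, plain aluminium) near a lid corner, x +52, y -77 mm from the handle in the lid's frame; right over a gasket block when the lid is on. About 117 mm above the bench with the lid laid on, 111 mm sealed; up to 13 mm above sealed while the lid rocks with another corner down.
- gasket2 (a joint): How far (m) the gasket block at the box's corner x +52, y -77 mm (box frame) is pushed down: 0 to 0.0015 at the start, 0.006 fully home. It yields at about 9 N, so the lid's weight does not move it and pushing mid-lid takes four times that; it stays where it is pushed and is solid at the bottom.
- lid_spot3 (a point): Centre of the top of a round boss for pressing (28 mm across, 3 mm high, plain aluminium) near a lid corner, x +52, y +77 mm from the handle in the lid's frame; right over a gasket block when the lid is on. About 117 mm above the bench with the lid laid on, 111 mm sealed; up to 13 mm above sealed while the lid rocks with another corner down.
- gasket3 (a joint): How far (m) the gasket block at the box's corner x +52, y +77 mm (box frame) is pushed down: 0 to 0.0015 at the start, 0.006 fully home. It yields at about 9 N, so the lid's weight does not move it and pushing mid-lid takes four times that; it stays where it is pushed and is solid at the bottom.
- can: Bystander: red plunger can, 136 mm across and 160 mm high with its dish; origin at the centre of its underside. Loose.
- bin: Bystander: yellow open bin of springs, 170 x 130 x 90 mm; origin at the centre of its underside. Loose.
- mallet: Bystander: hammer lying on the bench, 260 mm long, along its x. Loose.

How it is judged:
By the outcome, as a careful person would: the job done as asked, in the order asked, and still so for the second after the job is handed in, with the robot touching nothing.
It also fails if it takes over 64 s, if anything falls off the work surface, if the arm or the gripper's body presses on something with over 40 N, if the wrist force passes 120 N, or if a joint passes its speed limit or range.

ROBOT

A 6-joint arm with a two-finger parallel gripper is mounted at the origin on the work surface. World frame = base frame: x ahead of the robot, y to its left, z up, the work surface at z = 0. Lengths are in mm, angles in degrees, forces in N, time in s.
With the tool pointing down it reaches from about 300 to 850 mm from the base axis. Payload 4.2 kg.
Tool frame: the origin (TCP) lies between the finger pads; the fingertips stand ahead of it and the grasp point (between the pads) lies 3 mm ahead of it (nose_length is the z of the fingertips in the tool frame, in mm); z points along the fingers, y is the line along which they close (so a half turn about z gives the same grasp; the last joint's range is limited). The gripper opens to 91 mm and grips with 3 to 60 N. Pads are 32 mm wide; open, the fingers measure 118 mm over their backs; the gripper's body (76 mm by 178 mm) begins 60 mm behind the grasp point.
Start: joints at [72.479, 18.312, 89.639, -0, 72.044, -1.146], TCP at [162.108, 551.69, 235.976] pointing down, gripper open.
Joint ranges: [-177.97, 177.97], [-48.28, 115.42], [12.27, 149.76], [-77.06, 257.06], [2.81, 150.46], [-146.56, 146.56]. Speed limits (degrees/s): [147.25, 147.25, 180, 180, 180, 180].

INTERFACE

Orientations are given as [roll, pitch, yaw] about the fixed x, y, z axes, in that order (R = Rz(yaw) Ry(pitch) Rx(roll)).
In Python, from workcell import state, grab_frame, camera_params, job_done, nose_length gives the robot as it stands.
- The arm moves only by the tool step_arm, never from a script. Its argument "plan" is a list that holds one entry, the list of rows, each a list of 5 numbers: the shift along the tool's x, y, z in cm, then the turn about the tool's z in rad, then the opening, from 0 (shut) to 1 (fully open). In form: [[[x, y, z, turn, gripper], ...]]. A call has 1 to 20 rows; each row is the pose to reach, as a shift and turn from the pose commanded when the call began, along the tool's axes at that moment; what a row does not reach only later rows make up. A row lasts 1/8 s, in which the tool goes at most 62.5 mm and 10.7 degrees, less where a joint would pass 70% of its speed; a pose out of reach is approached as far as the arm can. A call with a gripper value outside its range is refused whole. The fingers move at their own pace and stop on an object; "newtons" is the grip in N (left out, the last holds). Time passes only in rows, so rows that repeat a pose let the fingers close. It gives the time, the measured TCP pose, the force, the opening and the grip force at its end, in the units of the state.
- state(): the state, without advancing time (a new reading comes with each control period).
- grab_frame(name): name is "side" or "top"; returns the picture (384x512x3 uint8, blue, green, red); there is no depth.
- camera_params(name): a dict with "camera_matrix" (3x3 intrinsics, pixels), "k1" (the pictures are not rectified: a ray, as slopes to the right and down, at radius r is drawn at 1 + k1 r^2 times it, then the intrinsics apply), "R" (3x3) and "t" (3): a world point X has camera coordinates R X + t. Camera axes: x right, y down, z forward; pixel columns grow to the right and rows downward; lengths in mm; the calibration is good to about 2 mm. A picture is of the moment at which its call begins. camera_params takes no time and is no camera call.
- job_done(): hands the job in; it is judged then, once.
The state is a dict: "time_s": time; "qpos": joint angles; "qvel": joint speeds; "effort": joint torques, N m; "ee_pos": TCP position; "ee_rot": TCP orientation; "force": force on the tool from outside, world axes, zero at the start; "torque": the same for the moment, N m; "gripper_width": finger opening in mm; "gripper_force": force on a finger pad.
Only numpy, scipy, OpenCV 4.12 (cv2) and the standard library are available. Lean on these libraries where they do the work, as an engineer would, in place of code of your own. Each camera call takes 0.05 s, during which the arm holds its last target. There are 200 camera calls.

## Working session

There is one attempt and no reset: what is moved stays moved. The work goes in short steps, Python scripts to look and compute and a tool call to move; the robot and the scene stay as the last step left them, time stands still between calls to the robot, and variables do not carry over. Pictures are saved under pics/ and viewed, at most 10 in all, crops included, and the job is handed in when it is done.

Besides the shell and the picture viewer there is one more tool, called after "Request:" as name(argument=value, ...) on one line, values as JSON. step_arm: Moves the arm, as the interface text tells. Its arguments: {"type":"object","properties":{"plan":{"type":"array","items":{"type":"array","items":{"type":"array","items":{"type":"number"}}}},"newtons":{"type":"number"}},"required":["plan"]}

```bash
mkdir -p pics; python3 - <<'E'
from workcell import *
import cv2,numpy as np
for n in("top","side"):
    f=grab_frame(n);cv2.imwrite(f"pics/{n}0.png",f);p=camera_params(n);print(n,p)
print(state(),nose_length)
E
```

```text
top {'camera_matrix': array([[362.14837083,   0.        , 262.06325401],
       [  0.        , 362.14837083, 187.31731366],
       [  0.        ,   0.        ,   1.        ]]), 'k1': -0.06695819720881872, 'R': array([[-0.01724348, -0.9997823 , -0.01174824],
       [-0.98431099,  0.01903788, -0.17541221],
       [ 0.17559768,  0.0085392 , -0.98442498]]), 't': array([  13.77684888,  621.86406551, 1165.26454134])}
side {'camera_matrix': array([[443.36830057,   0.        , 254.39747086],
       [  0.        , 443.36830057, 192.76260683],
       [  0.        ,   0.        ,   1.        ]]), 'k1': -0.13005918907235575, 'R': array([[ 0.76879812, -0.63930178, -0.01557832],
       [-0.34184413, -0.39025595, -0.85489349],
       [ 0.5404554 ,  0.66256586, -0.51856961]]), 't': array([-451.12618984,  273.38209021, 1063.35611124])}
{'time_s': 0.1, 'qpos': array([ 7.24770898e+01,  1.83475540e+01,  8.96998516e+01, -1.07792180e-03,
        7.20435206e+01, -1.14372383e+00]), 'qvel': array([ 0.03264224, -0.09631619, -0.06845049, -0.01698405, -0.10269482,
       -0.05422043]), 'effort': array([ 1.77680849e-04, -4.13327479e+01, -2.32509935e+01,  7.30875065e-02,
        4.20551549e-02, -6.75353022e-05]), 'ee_pos': array([162.00330921, 551.2696555 , 235.20562454]), 'ee_rot': array([-1.79909071e+02, -7.90240566e-04,  1.63621146e+02]), 'force': array([0.83202625, 0.12667771, 0.11762865]), 'torque': array([-0.02706978, -0.00416333, -0.01341067]), 'gripper_force': 0.0, 'gripper_width': 91.29420782284092} 22.0
```

View pics/top0.png

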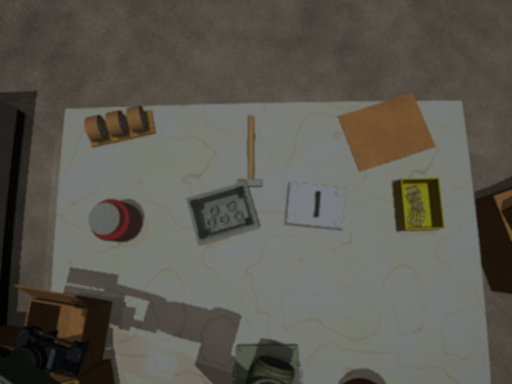

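View pics/side0.png

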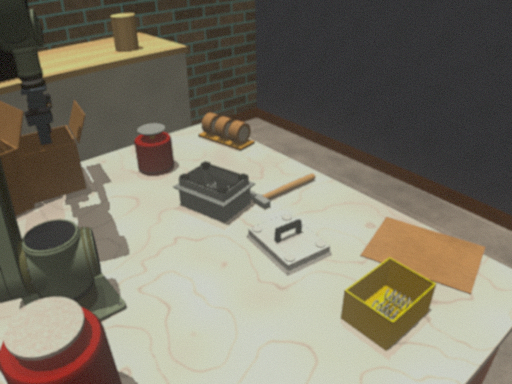

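The top view shows the box at about (223,212), the lid at (316,205) with its handle along image-vertical, and the hammer head at (250,183), close to the box's corner. The can is at (110,220) and the bin at (418,205).

```bash
python3 - <<'E'
import cv2
f=cv2.imread("pics/top0.png")[165:260,170:360]
cv2.imwrite("pics/c0.png",cv2.convertScaleAbs(cv2.resize(f,None,fx=4,fy=4,interpolation=cv2.INTER_CUBIC),alpha=1.4))
E
```

```text
(no output)
```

View pics/c0.png

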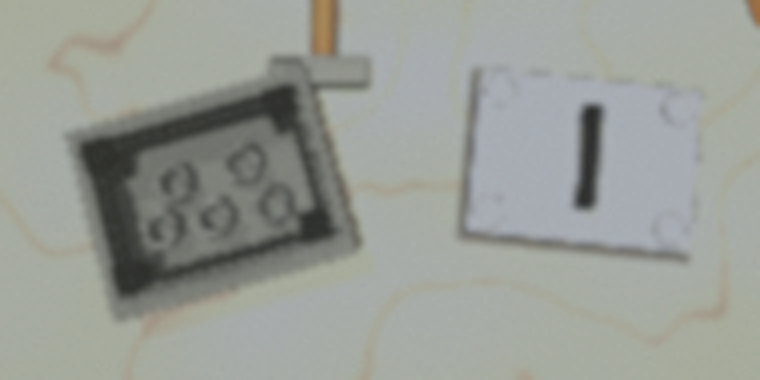

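The crop shows the box's dark gasket frame with corners near (93,148), (290,97), (322,228), (127,285) in crop pixels. The lid is a bluish quad with its handle from (592,105) to (585,208).

```bash
cat > h.py <<'E'
import cv2,numpy as np
from workcell import *
def cast(n,uv,z):
    p=camera_params(n);uv=np.atleast_2d(np.float64(uv))
    d=np.array([p["k1"],0,0,0,0.])
    q=cv2.undistortPointsIter(uv.reshape(-1,1,2),p["camera_matrix"],d,None,None,(3,50,1e-9)).reshape(-1,2)
    r=np.c_[q,np.ones(len(q))]@p["R"];c=-p["R"].T@p["t"]
    return (c+r*((z-c[2])/r[:,2])[:,None])[:,:2]
def rect(pts):
    (c,wh,a)=cv2.minAreaRect(np.float32(pts))
    w,h=wh
    if w>h: a-=90;w,h=h,w   # a = direction of short side (x)
    return np.round(c,1),round(w,1),round(h,1),round((a+45)%180-45,2)
def blob(mask,roi):
    x0,y0,x1,y1=roi;m=np.zeros_like(mask);m[y0:y1,x0:x1]=mask[y0:y1,x0:x1]
    cs,_=cv2.findContours(m,cv2.RETR_EXTERNAL,cv2.CHAIN_APPROX_NONE)
    return max(cs,key=cv2.contourArea).reshape(-1,2)
E
python3 - <<'E'
from h import *
f=cv2.imread("pics/top0.png")
g=cv2.GaussianBlur(f,(3,3),0).astype(int)
B,G,R=g[...,0],g[...,1],g[...,2]
print("lid px",g[220,330],"table",g[250,300],"handle",g[205,317],"gask",g[204,196],"rim",g[240,201])
dark=((B+G+R)<160).astype(np.uint8)
lid=((B-R)>4).astype(np.uint8)
cross=lambda n,uv,z:rect(cast(n,uv,z))
for nm,m,roi,z in(("handle",dark,(300,180,335,225),75),("box",dark,(185,175,262,250),108),("lid",lid,(280,172,352,240),32)):
    try:
        c=blob(m,roi);print(nm,len(c),c.min(0),c.max(0),cross("top",c,z))
    except Exception as e:print(nm,e)
q=lambda u,v:[170+u/4,165+v/4]
b=cast("top",[q(93,148),q(290,97),q(322,228),q(127,285)],108);print(b,b.mean(0),rect(b))
l=cast("top",[q(474,68),q(703,88),q(690,252),q(462,235)],30);print(l,l.mean(0),rect(l))
E
```

```text
lid px [128 123 119] table [117 123 119] handle [40 40 40] gask [33 36 35] rim [77 81 79]
handle 49 [315 192] [319 215] (array([ 561.1, -176.4]), 9.9, 77.0, 83.13)
box 272 [191 187] [252 238] (array([535.3, 133.6]), 125.5, 175.6, 15.28)
lid 181 [287 182] [344 226] (array([ 564.1, -179.4]), 141.4, 186.9, -6.89)
[[568.92652211 223.86898526]
 [607.46382702  65.05642341]
 [501.6025464   40.52770216]
 [459.15983614 195.28958839]] [534.28818292 131.1856748 ] (array([533.1, 131.1]), 113.4, 163.4, 13.64)
[[ 643.33395108  -88.82153148]
 [ 622.01732477 -285.5276313 ]
 [ 481.67753596 -266.61390194]
 [ 499.88615346  -74.42704369]] [ 561.72874132 -178.8475271 ] (array([ 561. , -179.4]), 144.2, 197.9, -6.18)
```

Request:
step_arm(plan=[[[-15,-15,0,-0.05,1],[-58.9,-58.6,0,-0.166,1],[-58.9,-58.6,0,-0.166,1],[-58.9,-58.6,0,-0.166,1],[-58.9,-58.6,0,-0.166,1],[-58.9,-58.6,0,-0.166,1],[-58.9,-58.6,0,-0.166,1],[-58.9,-58.6,0,-0.166,1],[-58.9,-58.6,0,-0.166,1],[-58.9,-58.6,0,-0.166,1],[-58.9,-58.6,0,-0.166,1],[-58.9,-58.6,0,-0.166,1],[-58.9,-58.6,0,-0.166,1],[-58.9,-58.6,0,-0.166,1],[-58.9,-58.6,0,-0.166,1],[-58.9,-58.6,3,-0.166,1],[-58.9,-58.6,6,-0.166,1],[-58.9,-58.6,6,-0.166,1]]])

```text
time_s: 2.35
ee_pos: [559.7, -174.2, 174.1]
ee_rot: [179.9, -0.3, 173.2]
force: [-0.4, -0.5, 0.2]
gripper_width: 91.2
gripper_force: 0.0
```

```bash
python3 - <<'E'
from h import *
g=cv2.GaussianBlur(cv2.imread("pics/side0.png"),(3,3),0).astype(int).sum(2)
t=cv2.GaussianBlur(cv2.imread("pics/top0.png"),(3,3),0).astype(int).sum(2)
for th in(130,200):
  c=blob((g<th).astype(np.uint8),(268,215,306,250))
  hull=cv2.convexHull(c).reshape(-1,2); print(c.min(0),c.max(0),hull.tolist())
  # box: top dark frame at larger threshold
  b=blob((t<th).astype(np.uint8),(185,175,262,250)); print(rect(cast("top",b,108)))
  b=blob((t<th).astype(np.uint8),(300,180,335,225)); print(rect(cast("top",b,75)))
print(state()["ee_pos"],state()["ee_rot"])
f=cv2.imread("pics/side0.png")[150:290,165:345]
cv2.imwrite("pics/c1.png",cv2.convertScaleAbs(cv2.resize(f,None,fx=4,fy=4,interpolation=cv2.INTER_CUBIC),alpha=1.4))
E
```

```text
Traceback (most recent call last):
  File "h.py", line 17, in blob
    return max(cs,key=cv2.contourArea).reshape(-1,2)
           ~~~^^^^^^^^^^^^^^^^^^^^^^^^
ValueError: max() iterable argument is empty
```

```bash
python3 - <<'E'
from h import *
cv2.imwrite("pics/side1.png",grab_frame("side"))
t=cv2.GaussianBlur(cv2.imread("pics/top0.png"),(3,3),0).astype(int).sum(2)
for th in(180,200):
  b=blob((t<th).astype(np.uint8),(185,175,262,250)); print(rect(cast("top",b,108)))
  b=blob((t<th).astype(np.uint8),(300,180,335,225)); print(rect(cast("top",b,75)))
print(state()["ee_pos"],state()["ee_rot"])
f=cv2.imread("pics/side0.png")[150:290,165:345]
cv2.imwrite("pics/c1.png",cv2.convertScaleAbs(cv2.resize(f,None,fx=4,fy=4,interpolation=cv2.INTER_CUBIC),alpha=1.4))
E
```

```text
(array([535.1, 133.9]), 129.0, 177.8, 15.2)
(array([ 561. , -177.3]), 10.5, 76.9, 84.24)
(array([535.4, 133.2]), 131.7, 180.8, 15.22)
(array([ 559.6, -176.9]), 13.0, 80.7, 82.2)
[ 561.10493796 -174.8670796   175.88833031] [ 1.79950134e+02 -1.12102883e-01  1.73227523e+02]
```

View pics/c1.png

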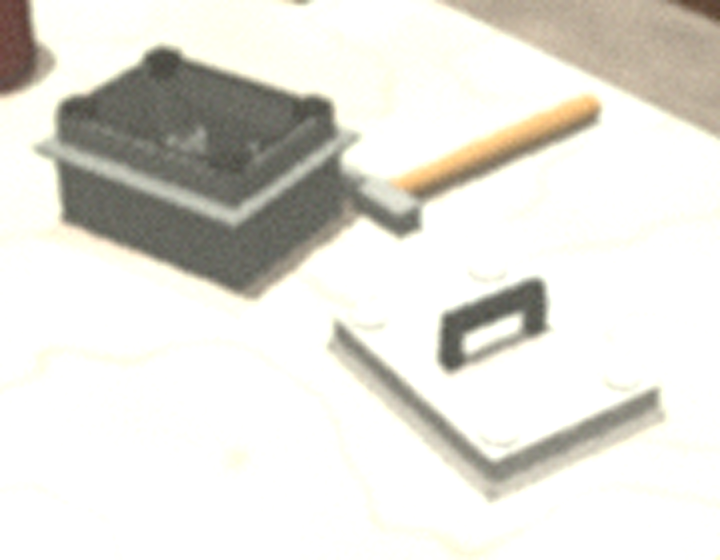

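The side crop shows four gasket tops near (162,55), (80,103), (316,103) and (232,148), and the handle bar's middle near (494,308). The hammer head is beside the box's base and lower than the shoulder.

```bash
python3 - <<'E'
from h import *
q=lambda u,v:[165+u/4-.4,150+v/4-.4]
b=cast("side",[q(162,55),q(80,103),q(232,148),q(316,103)],108);print(b,b.mean(0),rect(b))
print(cast("side",q(494,306),66))
l=cast("side",[q(487,271),q(369,320),q(498,438),q(622,382)],35);print(l,l.mean(0),rect(l))
print(state()["ee_pos"])
E
```

```text
[[561.20993669 220.52196277]
 [466.32467605 195.73123168]
 [515.11270677  59.96485404]
 [605.5920697   72.66403156]] [537.0598473  137.22052002] (array([536. , 134.2]), 98.0, 157.9, 16.71)
[[ 564.41382518 -173.69139149]]
[[ 621.51790202 -106.95684109]
 [ 516.12219682  -96.75241206]
 [ 495.5742025  -251.4370918 ]
 [ 599.25252574 -263.9880243 ]] [ 558.11670677 -179.78359231] (array([ 558.5, -179.2]), 105.8, 159.8, -7.57)
[ 561.10493796 -174.8670796   175.88833031]
```

Request:
step_arm(plan=[[[0,-0.2,4,0,1],[0,-0.2,8,0,1],[0,-0.2,10.2,0,1],[0,-0.2,10.6,0,1],[0,-0.2,10.6,0,1],[0,-0.2,10.6,0,0],[0,-0.2,10.6,0,0],[0,-0.2,10.6,0,0],[0,-0.2,10.6,0,0],[0,-0.2,10.6,0,0],[0,-0.2,10.6,0,0],[0,-0.2,10.6,0,0],[0,-0.2,10.6,0,0]]], newtons=40)

```text
time_s: 4.03
ee_pos: [561.8, -178.3, 69.9]
ee_rot: [180.0, -0.0, 173.1]
force: [0.6, 2.1, 0.2]
gripper_width: 14.4
gripper_force: 0.8
```

Request:
step_arm(plan=[[[0,0,0,0,0],[0,0,0,0,0],[0,0,-1,0,0],[0,0,-3,0,0],[0,0,-6,0,0],[0,0,-9,0,0],[0,0,-12,0,0],[0,0,-15,0,0],[0,0,-16,0,0],[0,0,-16,0,0],[0,0,-16,0,0]]])

```text
time_s: 5.4
ee_pos: [560.9, -178.4, 228.3]
ee_rot: [180.0, -0.2, 173.1]
force: [0.2, 0.1, -1.9]
gripper_width: 13.8
gripper_force: 40.0
```

Request:
step_arm(plan=[[[0.2,1,0,-0.02,0],[0.6,3,0,-0.05,0],[1.2,6,0,-0.08,0],[1.8,9,0,-0.12,0],[2.4,12,0,-0.16,0],[3.0,15,0,-0.2,0],[3.6,18,0,-0.24,0],[4.2,21,0,-0.28,0],[4.8,24,0,-0.32,0],[5.4,27,0,-0.35,0],[5.9,29,0,-0.37,0],[6.2,30.3,0,-0.38,0],[6.2,30.8,0,-0.387,0],[6.2,30.8,0,-0.387,0],[6.2,30.8,0,-0.387,0],[6.2,30.8,0,-0.387,0]]])

```text
time_s: 7.4
ee_pos: [537.1, 134.0, 229.9]
ee_rot: [-180.0, -0.0, -164.7]
force: [0.6, -0.9, -2.9]
gripper_width: 14.3
gripper_force: 40.0
```

```bash
python3 - <<'E'
from h import *
for n in("side","top"): cv2.imwrite(f"pics/{n}2.png",grab_frame(n))
a=cv2.imread("pics/side2.png")[80:250,150:350];b=cv2.imread("pics/top2.png")[140:310,150:350]
cv2.imwrite("pics/c2.png",cv2.convertScaleAbs(cv2.resize(np.vstack([a]),None,fx=3.5,fy=3.5,interpolation=cv2.INTER_CUBIC),alpha=1.4))
print(state()["ee_pos"],state()["ee_rot"])
E
```

```text
[537.1070348  134.18949784 229.96792538] [ 1.79998820e+02  3.51040466e-03 -1.64729789e+02]
```

View pics/c2.png

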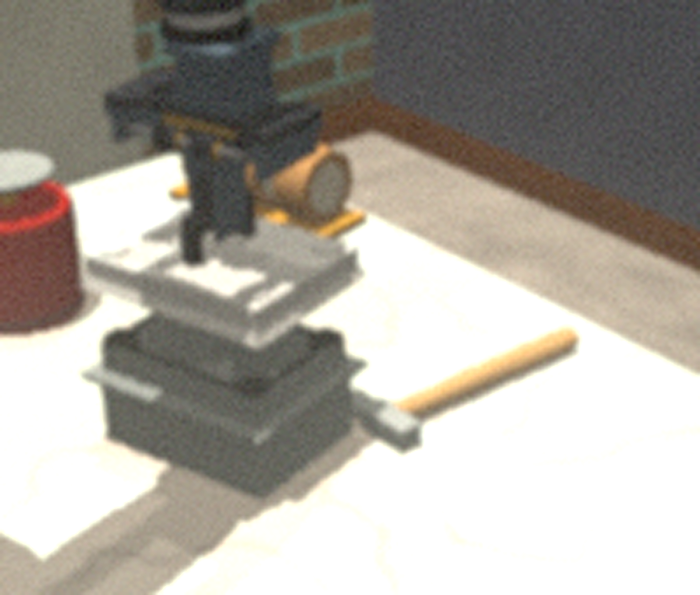

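The lid hangs level above the box and lines up with it: its near corner is at (255,335) and the box's near corner below it at (262,440). I'm lowering it.

Request:
step_arm(plan=[[[-0.1,0,1,0,0],[-0.1,0,3,0,0],[-0.1,0,4.5,0,0],[-0.1,0,5.5,0,0],[-0.1,0,6.3,0,0],[-0.1,0,7.0,0,0],[-0.1,0,7.5,0,0],[-0.1,0,7.5,0,0],[-0.1,0,7.5,0,0]]])

```text
time_s: 8.62
ee_pos: [538.0, 135.7, 154.8]
ee_rot: [179.9, 0.0, -164.7]
force: [0.3, 5.6, -4.6]
gripper_width: 13.6
gripper_force: 40.0
```

Request:
step_arm(plan=[[[0.15,0.1,0,0,0],[0.15,0.15,0.1,0,0],[0.15,0.2,0.2,0,0],[0.15,0.2,0.3,0,0],[0.15,0.2,0.3,0,0]]])

```text
time_s: 9.25
ee_pos: [535.9, 136.1, 151.8]
ee_rot: [-180.0, -0.0, -164.7]
force: [-0.2, -0.2, -2.6]
gripper_width: 13.5
gripper_force: 40.0
```

Request:
step_arm(plan=[[[0,0,0.1,0,0],[0,0,0.1,0,0],[0,0,0.1,0,1],[0,0,0.1,0,1],[0,0,0.1,0,1],[0,0,0.1,0,1],[0,0,0.1,0,1],[0,0,0.1,0,1],[0,0,-1,0,1],[0,0,-3,0,1],[0,0,-7,0,1],[0,0,-12,0,1],[6,0,-12,0,0],[12,0,-12,0,0],[18,0,-12,0,0],[18,0,-12,0,0],[18,0,-12,0,0]]], newtons=40)

```text
time_s: 11.38
ee_pos: [363.2, 89.1, 273.0]
ee_rot: [-180.0, 0.2, -164.7]
force: [0.5, -0.7, 1.8]
gripper_width: 43.9
gripper_force: 0.0
```

```bash
python3 - <<'E'
from h import *
for n in("side","top"): cv2.imwrite(f"pics/{n}3.png",grab_frame(n))
a=cv2.imread("pics/side3.png")[140:230,160:270];b=cv2.imread("pics/top3.png")[165:255,170:280]
cv2.imwrite("pics/c3.png",cv2.convertScaleAbs(cv2.resize(np.hstack([a,b]),None,fx=3.6,fy=3.6,interpolation=cv2.INTER_CUBIC),alpha=1.4))
s=state();print(s["ee_pos"],s["ee_rot"],s["gripper_width"])
E
```

```text
[363.724205    89.17013423 272.42883911] [-1.79997559e+02  7.78678482e-02 -1.64687662e+02] 36.235424929261235
```

View pics/c3.png

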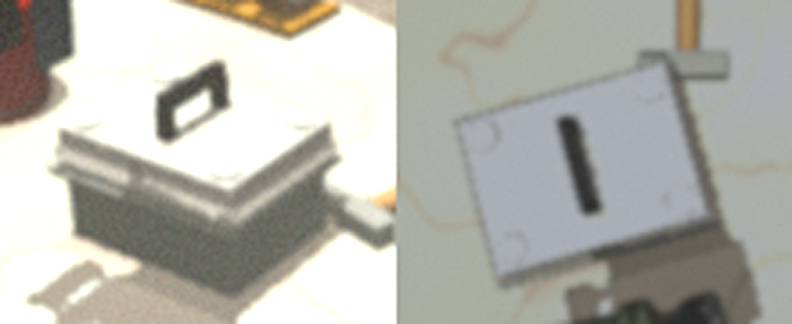

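The lid sits over the collar and looks level. Its handle is at about (580,165) in the right half, with bosses near (487,137), (652,92), (512,247) and (678,197).

```bash
python3 - <<'E'
from h import *
q=lambda u,v:[170+(u-396)/3.6-.4,165+v/3.6-.4]
print(cast("top",q(580,165),157))
b=cast("top",[q(487,137),q(652,92),q(678,197),q(512,247)],117);print(b,b.mean(0),rect(b))
c=np.array([536,136.]);a=np.radians(15.3);R=np.array([[np.cos(a),-np.sin(a)],[np.sin(a),np.cos(a)]])
for i,o in enumerate([(-52,77),(-52,-77),(52,-77),(52,77)]):
    w=c+R@o;d=w-state()["ee_pos"][:2];y=np.radians(state()["ee_rot"][2])
    print(i,w,"tool xy cm",(d@[np.cos(y),np.sin(y)])/10,(d@[np.sin(y),-np.cos(y)])/10)
E
```

```text
[[534.51244082 129.14062829]]
[[565.46195694 216.79623622]
 [603.07284487  70.22651582]
 [509.44313019  48.13360477]
 [468.24441659 193.55476427]] [536.55558715 132.17778027] (array([535.7, 131.9]), 99.9, 153.0, 14.39)
0 [465.52478939 196.54952262] tool xy cm -12.654355152827506 7.668390704927456
1 [506.16123909  48.00768018] tool xy cm -12.651038939370675 -7.7316089380182635
2 [606.47521061  75.45047738] tool xy cm -23.051038698243104 -7.733848458794303
3 [565.83876091 223.99231982] tool xy cm -23.05435491169994 7.666151184151414
```

Request:
step_arm(plan=[[[-5,3,0,0,0],[-10,6,2,0,0],[-12.7,7.5,6,0,0],[-12.7,7.5,10,0,0],[-12.7,7.5,12,0,0],[-12.7,7.5,12.8,0,0],[-12.7,7.5,13.0,0,0],[-12.7,7.5,13.2,0,0],[-12.7,7.5,13.4,0,0],[-12.7,7.5,13.6,0,0],[-12.7,7.5,13.8,0,0],[-12.7,7.5,13.8,0,0]]])

```text
time_s: 12.98
ee_pos: [465.5, 195.1, 136.2]
ee_rot: [180.0, 0.2, -164.7]
force: [-3.9, -0.4, 9.5]
gripper_width: -0.1
gripper_force: 5.3
```

Request:
step_arm(plan=[[[0,0,0.1,0,0],[0,0,0.2,0,0],[0,0,0.3,0,0],[0,0,0.4,0,0],[0,0,0.4,0,0]]])

```text
time_s: 13.6
ee_pos: [465.4, 195.2, 134.0]
ee_rot: [179.9, 0.2, -164.7]
force: [-8.0, -1.4, 23.1]
gripper_width: 0.0
gripper_force: 11.9
```

Request:
step_arm(plan=[[[0,0,0.1,0,0],[0,0,0.2,0,0],[0,0,0.2,0,0]]])

```text
time_s: 13.98
ee_pos: [465.4, 195.2, 133.7]
ee_rot: [179.9, 0.3, -164.7]
force: [-10.4, -2.8, 35.1]
gripper_width: 0.5
gripper_force: 17.4
```

Request:
step_arm(plan=[[[0,0,-2,0,0],[0,0,-7,0,0],[0,-5,-7.5,0,0],[0,-10,-7.5,0,0],[0,-15.4,-6,0,0],[0,-15.4,-3,0,0],[0,-15.4,-1.6,0,0],[0,-15.4,-1.2,0,0],[0,-15.4,-1.0,0,0],[0,-15.4,-0.8,0,0],[0,-15.4,-0.6,0,0],[0,-15.4,-0.4,0,0],[0,-15.4,-0.3,0,0],[0,-15.4,-0.2,0,0],[0,-15.4,-0.1,0,0],[0,-15.4,-0.1,0,0]]])

```text
time_s: 15.98
ee_pos: [505.9, 46.8, 133.6]
ee_rot: [-180.0, 0.2, -164.6]
force: [-9.6, -1.4, 25.9]
gripper_width: 0.5
gripper_force: 13.2
```

Request:
step_arm(plan=[[[0,0,0.1,0,0],[0,0,0.15,0,0],[0,0,0.15,0,0]]])

```text
time_s: 16.35
ee_pos: [506.0, 46.8, 133.4]
ee_rot: [-180.0, 0.2, -164.6]
force: [-11.9, -1.3, 32.9]
gripper_width: 0.6
gripper_force: 17.2
```

Request:
step_arm(plan=[[[0,0,-2,0,0],[0,0,-6,0,0],[-5,0,-6,0,0],[-10.4,0,-5,0,0],[-10.4,0,-3,0,0],[-10.4,0,-1.7,0,0],[-10.4,0,-1.4,0,0],[-10.4,0,-1.2,0,0],[-10.4,0,-1.0,0,0],[-10.4,0,-0.8,0,0],[-10.4,0,-0.6,0,0],[-10.4,0,-0.4,0,0],[-10.4,0,-0.3,0,0],[-10.4,0,-0.2,0,0],[-10.4,0,-0.1,0,0],[-10.4,0,-0.1,0,0]]])

```text
time_s: 18.35
ee_pos: [606.8, 73.6, 133.3]
ee_rot: [-179.9, 0.3, -164.7]
force: [-5.2, -0.4, 20.7]
gripper_width: 0.0
gripper_force: 10.3
```

Request:
step_arm(plan=[[[0,0,0.1,0,0],[0,0,0.2,0,0],[0,0,0.25,0,0],[0,0,0.25,0,0]]])

```text
time_s: 18.85
ee_pos: [606.8, 73.6, 133.1]
ee_rot: [-179.9, 0.3, -164.7]
force: [-8.5, -1.8, 32.1]
gripper_width: 0.1
gripper_force: 16.0
```

Request:
step_arm(plan=[[[0,0,-2,0,0],[0,0,-7,0,0],[0,5,-7.5,0,0],[0,10,-7.5,0,0],[0,15.4,-6,0,0],[0,15.4,-3,0,0],[0,15.4,-1.7,0,0],[0,15.4,-1.4,0,0],[0,15.4,-1.2,0,0],[0,15.4,-1.0,0,0],[0,15.4,-0.8,0,0],[0,15.4,-0.6,0,0],[0,15.4,-0.4,0,0],[0,15.4,-0.3,0,0],[0,15.4,-0.2,0,0],[0,15.4,-0.1,0,0],[0,15.4,0,0,0],[0,15.4,0,0,0]]])

```text
time_s: 21.1
ee_pos: [566.3, 222.1, 133.0]
ee_rot: [180.0, 0.3, -164.7]
force: [-8.2, -4.2, 31.0]
gripper_width: 0.5
gripper_force: 15.4
```

All four corners went solid near the sealed height. I'm pressing corner 0 again, because it stood 0.6 mm higher than the others.

Request:
step_arm(plan=[[[0,0,-2,0,0],[0,0,-6,0,0],[5,0,-6,0,0],[10.4,0,-5,0,0],[10.4,0,-3,0,0],[10.4,0,-1,0,0],[10.4,0,-0.6,0,0],[10.4,0,-0.4,0,0],[10.4,0,-0.2,0,0],[10.4,0,-0.1,0,0],[10.4,0,0,0,0],[10.4,0,0,0,0]]])

```text
time_s: 22.6
ee_pos: [464.4, 194.3, 132.9]
ee_rot: [180.0, 0.1, -164.7]
force: [-14.6, -5.5, 44.1]
gripper_width: -0.0
gripper_force: 22.4
```

Request:
step_arm(plan=[[[0,0,-2,0,0],[0,0,-7,0,0],[0,-5,-7.5,0,0],[0,-10,-7.5,0,0],[0,-15.4,-6,0,0],[0,-15.4,-3,0,0],[0,-15.4,-1,0,0],[0,-15.4,-0.6,0,0],[0,-15.4,-0.4,0,0],[0,-15.4,-0.2,0,0],[0,-15.4,-0.1,0,0],[0,-15.4,0,0,0],[0,-15.4,0,0,0]]])

```text
time_s: 24.22
ee_pos: [505.5, 45.3, 132.9]
ee_rot: [-179.9, 0.1, -164.7]
force: [-14.5, -4.1, 42.3]
gripper_width: 0.3
gripper_force: 21.1
```

Request:
step_arm(plan=[[[0,0,-2,0,0],[0,0,-7,0,0],[3,0,-12,0,0],[8,0,-14,0,0],[12,0,-14,0,0],[12,-5,-14,0,0],[12,-10,-14,0,0],[12,-10,-14,0,0],[12,-10,-14,0,0]]])

```text
time_s: 25.35
ee_pos: [416.2, -81.7, 266.3]
ee_rot: [180.0, 0.0, -164.7]
force: [-0.3, 0.2, 0.6]
gripper_width: 0.4
gripper_force: 0.0
```

```bash
python3 - <<'E'
from h import *
for n in("side","top"): cv2.imwrite(f"pics/{n}4.png",grab_frame(n))
a=cv2.imread("pics/side4.png")[140:240,160:270];b=cv2.imread("pics/top4.png")[165:265,170:280]
cv2.imwrite("pics/c4.png",cv2.convertScaleAbs(cv2.resize(np.hstack([a,b]),None,fx=3.6,fy=3.6,interpolation=cv2.INTER_CUBIC),alpha=1.4))
s=state();print(s["time_s"],s["ee_pos"],s["force"])
E
```

```text
25.45 [416.16242232 -81.02676687 266.13268845] [-0.37584237  0.51047431  0.20473021]
```

View pics/c4.png

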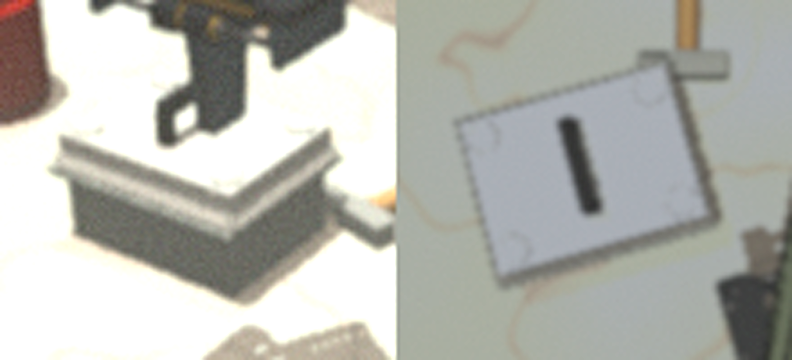

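The lid is level with its skirt down at the shoulder all round, and the hammer hasn't moved, with its head still at (685,63) in the right half. The arm is clear, so I'm handing in.

```bash
python3 -c "from workcell import *;print(job_done())"
```

```text
the job is handed in; nothing more can be done
None
```

The lid is on the dry box right way up, with all four corners pressed until solid at about sealed height and the lid looking flat; I didn't touch the can, bin or hammer, and handed in at about 25 s (no verdict was returned).

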